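# Find the heavy side of the honing wheel

### The job

The leather-rimmed honing wheel on the balancing stand is out of balance, and nothing on it shows which side is heavy. Take its red crank handle, turn the wheel at least halfway round and feel where it pulls, then bring the heavy side straight down and finish there, still gripping the handle with the wheel at rest, ready for the light side on top to be marked. Leave the other things on the bench alone.

Things in the scene. Friction and masses are not known exactly. Their poses are not given: they have to be found in the camera images.
- stand: The fixed wooden balancing stand: base board 170 x 150 mm, 22 thick, and a pillar 180 high (at its +y 23 to 57). Origin on the bench under it; z up; its y axis runs along the wheel's level axle, and the wheel and its handle are on the -y side of the pillar. The wheel turns in its x-z plane. Place and yaw differ each time.
- hub (a point): Centre of the wheel on its axle, 135 mm above the bench, 20 mm along -y from the stand's origin. The bearing drags evenly, 0.2 N m against any motion, a little more than the plug's pull (0.11 to 0.185 N m when level with the axle): the wheel stays wherever it is left, and does not settle by itself. The force felt on the way stays on when the hand stops and holds.
- wheel: Wooden wheel, brown leather rim: 160 mm across, 28 thick; origin at the hub, y axis along the axle; turns endlessly either way. A 0.25 to 0.41 kg lead plug hidden inside ("heavy" in the rules), 45 mm from the axle, makes one side heavy. Its direction differs each time, cannot be seen and has nothing to do with the wheel's axes or the handle; the rest is balanced but for the 12 g handle.
- handle (a point): Middle of the red crank handle, a bar parallel to the axle, 84 mm long, 16 thick, 55 from the axle, on the wheel's -y face (this point 46 out from it). A gripper pointing down, closing along the stand's x axis, can hold it all the way round: the handle is a sleeve spinning freely on its pin. Moving it takes about 1 N where the plug comes down, up to 7 N where it is raised.
- oil_bottle: bystander: upright amber oil bottle, diameter 54, height 130; origin at the centre of its underside, z up (mm). To be left alone.
- mug: bystander: blue mug, diameter 80, height 85; origin at the centre of its underside (mm). To be left alone.
- wax_tin: bystander: flat yellow tin, diameter 72, height 30; origin at the centre of its underside (mm). To be left alone.
- bowl: bystander: dark wooden bowl, diameter 110, height 45; origin at the centre of its underside (mm). To be left alone.
- mallet: bystander: wooden hammer lying on the bench, head dark; origin under its middle (mm). To be left alone.
- spoon_blank: bystander: pale wooden block, 160 x 45 x 22; origin at the centre of its underside (mm). To be left alone.
- spoon: bystander: wooden spoon lying on the bench, length 210; origin at the underside of its middle (mm). To be left alone.

How it is judged:
On the way:
1. the wheel has been turned by its handle at least about half way round from where it was found (distance of handle from where it was at the start of the episode above 0.095 m and contact force between the fingers and wheel above 0.3 N), for 0.05 s.
At the end, for the whole second after the job is handed in: The heavy plug is within about 19 degrees of straight below the axle, the fingers grip the crank handle (over 1 N, TCP within 45 mm of its middle) and the wheel is at rest (under 0.3 rad/s), through the last second (x of heavy in the frame of stand between -0.0148 and 0.0148 m and height (world z) of heavy below 0.11 m and contact force between the fingers and wheel above 1 N and distance between the grasp point and handle below 0.045 m and angular speed of wheel below 0.3 rad/s); the arm keeps its last pose, push and grip.
It fails at once if a bystander was moved more than 20 mm (distance of any of oil_bottle, mug, wax_tin, bowl, mallet, spoon_blank, spoon from where it was at the start of the episode above 0.02 m).
It also fails if it takes over 51 s, if anything falls off the work surface, if the arm or the gripper's body presses on something with over 40 N, if the wrist force passes 120 N, or if a joint passes its speed limit or range.

### The arm

A 7-joint arm with a two-finger parallel gripper is mounted at the origin on the work surface. World frame = base frame: x ahead of the robot, y to its left, z up, the work surface at z = 0. Lengths are in m, angles in rad, forces in N, time in s.
With the tool pointing down it reaches from about 0.4 to 0.85 m from the base axis. Payload 10.4 kg.
Tool frame: the origin (TCP) lies between the finger pads, 19 mm behind the fingertips; this is the grasp point; z points along the fingers, y is the line along which they close (so a half turn about z gives the same grasp; the last joint's range is limited). The gripper opens to 87 mm and grips with 3 to 60 N. Pads are 19 mm wide; open, the fingers measure 117 mm over their backs; the gripper's body (75 mm by 190 mm) begins 51 mm behind the grasp point.
Start: joints at [-1.313, 0.332, -0.065, 1.46, 0.022, 1.35, -0.088], TCP at [0.173, 0.601, 0.241] pointing down, gripper open.
Joint ranges: [-2.6, 2.6], [-0.5, 2.12], [-1.47, 1.34], [0.16, 2.42], [-1.27, 4.41], [0.06, 2.06], [-2.6, 2.6]. Speed limits (rad/s): [2.22, 2.22, 2.79, 2.79, 3.14, 3.14, 3.14].

### API

Orientations are given as a unit quaternion [x, y, z, w].
In Python, from bench import * gives the robot as it stands.
- The arm moves only by the tool play_rows, never from a script. Its argument "increments" is text: rows parted by semicolons, each of 7 numbers parted by spaces: the turn, a rotation vector about the tool's x, y, z in rad, then the shift along the tool's x, y, z in m, then the opening, from 0 (shut) to 1 (fully open). A call has 1 to 8 rows; each row is the pose to reach, as a shift and turn from the pose commanded when the call began, along the tool's axes at that moment; what a row does not reach only later rows make up. A row lasts 1/10 s, in which the tool goes at most 50 mm and 8.59 degrees, less where a joint would pass 70% of its speed; a pose out of reach is approached as far as the arm can. A call with a gripper value outside its range is refused whole. The fingers move at their own pace and stop on an object; "grip_force" is the grip in N (left out, the last holds). Time passes only in rows, so rows that repeat a pose let the fingers close. It gives the time, the measured TCP pose, the force, the opening and the grip force at its end, in the units of the state.
- read_state(): the state, without advancing time (a new reading comes with each control period).
- camera(name): name is "scene" or "top" or "wrist"; returns a dict with "color" (480x640x3 uint8, red, green, blue), "fx", "fy", "cx", "cy" (pixels), "k1" (the pictures are not rectified: a ray, as slopes to the right and down, at radius r is drawn at 1 + k1 r^2 times it, then the intrinsics apply), "camera_from_world" (4x4, takes a point from world to camera coordinates); the wrist camera has in their place "mount" (4x4, takes a point from camera to tool coordinates, whose origin is the TCP and whose axes are the flange's). Camera axes: x right, y down, z forward; pixel columns grow to the right and rows downward; lengths in m; the calibration is good to about 2 mm. A picture is of the moment at which its call begins: read the wrist's pose just before it. There is no depth.
- close_job(): hands the job in; it is judged then, once.
The state is a dict: "time": time; "joint_positions": joint angles; "joint_vel": joint speeds; "joint_torque": joint torques, N m; "ee_pos": TCP position; "eef_rot": TCP orientation; "ft_force": force on the tool from outside, world axes, zero at the start; "torque": the same for the moment, N m; "width": finger opening in m; "grip_force": force on a finger pad.
Only numpy, scipy, OpenCV 4.12 (cv2) and the standard library are available. Lean on these libraries where they do the work, as an engineer would, in place of code of your own. Each camera call takes 0.05 s, during which the arm holds its last target. There are 200 camera calls.

## Working session

There is one attempt and no reset: what is moved stays moved. The work goes in short steps, Python scripts to look and compute and a tool call to move; the robot and the scene stay as the last step left them, time stands still between calls to the robot, and variables do not carry over. Pictures are saved under pics/ and viewed, at most 10 in all, crops included, and the job is handed in when it is done.

Besides the shell and the picture viewer there is one more tool, called after "Request:" by a JSON object that holds its "name" and its "arguments", one argument or row to a line. play_rows: Moves the arm, as the interface text tells. Its arguments: {"type":"object","properties":{"increments":{"type":"string"},"grip_force":{"type":"number"}},"required":["increments"]}

```bash
mkdir -p pics
python3 - <<'E'
from bench import *
import cv2
s=read_state()
for k in ("time","ee_pos","eef_rot","ft_force","width"): print(k,s[k])
for n in ("scene","top"):
    c=camera(n); cv2.imwrite(f"pics/{n}0.png",c["color"][:,:,::-1]); print(n,c["fx"],c["fy"],c["cx"],c["cy"],c["k1"],c["camera_from_world"])
E
```

```text
time 0.0
ee_pos [0.17312942 0.60016493 0.2404662 ]
eef_rot [ 1.39945641e-01  9.90158935e-01 -7.05800384e-04 -5.51060030e-05]
ft_force [0.2835902  0.49967444 0.15918227]
width 0.086630862680736
scene 524.950042720502 524.950042720502 326.37804098012003 238.92568849480645 0.04029122350771238 [[ 0.24210061  0.97021488  0.00838898 -0.16646543]
 [ 0.75279746 -0.18237902 -0.63248232 -0.35234333]
 [-0.61211378  0.15943956 -0.77452937  1.77097826]
 [ 0.          0.          0.          1.        ]]
top 487.14416624423353 487.14416624423353 317.51290078438313 240.2175761359063 0.038133681126313684 [[-0.0095757  -0.9998492  -0.01448751  0.04352758]
 [-0.9967016   0.01071116 -0.08044377  0.57768218]
 [ 0.08058682  0.01366942 -0.99665386  1.28866151]
 [ 0.          0.          0.          1.        ]]
```

View pics/scene0.png

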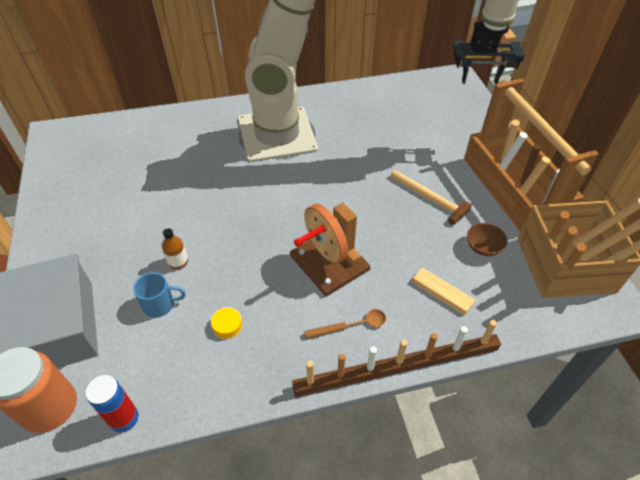

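View pics/top0.png

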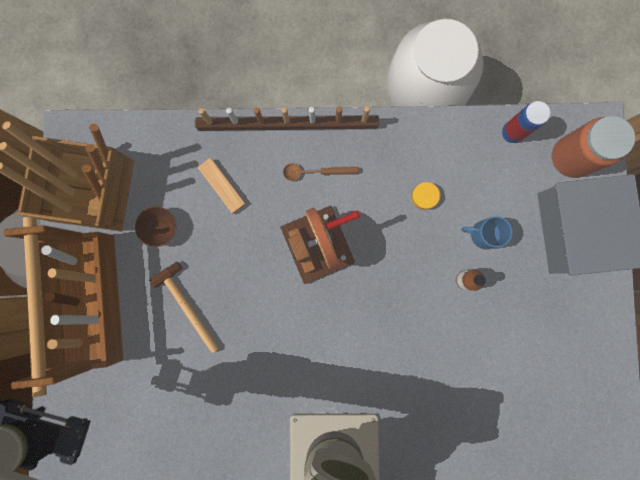

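The scene view shows the stand near (330,245) with its red handle from about (297,243) to (323,235). In the top view the stand is near (317,245) and the handle runs from (330,224) to (358,214). I'll crop both to measure them more closely.

Run:
```python
import cv2,numpy as np
a=cv2.imread("pics/top0.png")[195:295,265:375]; b=cv2.imread("pics/scene0.png")[190:300,275:385]
f=lambda i:cv2.resize(i,(400*i.shape[1]//110,400*i.shape[0]//110),interpolation=cv2.INTER_CUBIC)
A,B=f(a),f(b); h=max(A.shape[0],B.shape[0])
A=cv2.copyMakeBorder(A,0,h-A.shape[0],0,0,0)
cv2.imwrite("pics/crop.png",np.hstack([A,B]))
for n in("top0","scene0"):
    i=cv2.imread(f"pics/{n}.png").astype(int); m=(i[:,:,2]>110)&(i[:,:,1]<60)&(i[:,:,0]<60); m[:190]=0;m[300:]=0;m[:,:270]=0;m[:,390:]=0
    y,x=np.nonzero(m); p=np.c_[x,y].astype(float); c=p.mean(0); u=np.linalg.svd(p-c,full_matrices=False)[2][0]; t=(p-c)@u
    print(n,len(p),c,u,c+u*t.min(),c+u*t.max())
```

```text
top0 205 [342.63414634 219.7804878 ] [-0.92757195  0.37364459] [358.55134778 213.36871976] [326.68053282 226.20692337]
scene0 190 [309.83684211 235.26315789] [-0.86736979  0.49766419] [324.05908124 227.1029716 ] [295.33495878 243.58379352]
```

View pics/crop.png

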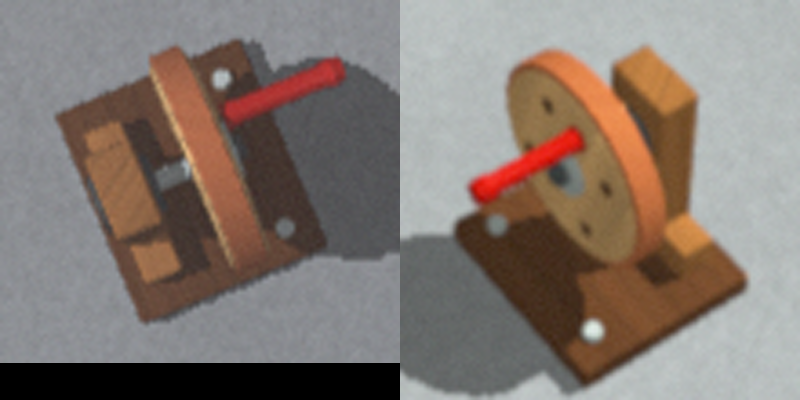

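The crop gives the base corners in the top part at (57,117), (240,40), (326,245) and (145,322). In the scene part they are at (183,378), (345,278) and (57,228), counted from its left edge. Next I fit the stand pose and the handle angle.

```bash
cat > h.py <<'E'
import numpy as np
K={"scene":(524.95,326.378,238.926,.04029,np.array([[0.24210061,0.97021488,0.00838898,-0.16646543],[0.75279746,-0.18237902,-0.63248232,-0.35234333],[-0.61211378,0.15943956,-0.77452937,1.77097826]])),
"top":(487.144,317.513,240.218,.03813,np.array([[-0.0095757,-0.9998492,-0.01448751,0.04352758],[-0.9967016,0.01071116,-0.08044377,0.57768218],[0.08058682,0.01366942,-0.99665386,1.28866151]]))}
def proj(n,P):
    f,cx,cy,k,M=K[n]; q=np.c_[np.atleast_2d(P),np.ones(len(np.atleast_2d(P)))]@M.T
    s=q[:,:2]/q[:,2:]; s=s*(1+k*(s**2).sum(1,keepdims=True)); return s*f+[cx,cy]
def w(p,L):
    L=np.atleast_2d(L); c,s=np.cos(p[2]),np.sin(p[2])
    return np.c_[p[0]+c*L[:,0]-s*L[:,1],p[1]+s*L[:,0]+c*L[:,1],L[:,2]]
E
python3 - <<'E'
from h import *
from scipy.optimize import least_squares
g=lambda l,o:(np.array(l,float)+.5)/3.63636-.5+o
T=g([(57,117),(240,40),(326,245),(145,322)],[265,195])
S=g([(183,378),(345,278),(57,228)],[275,190])
# top view: right=-y_w, up=+x_w ; local corners (-,+) etc.
z=.022;X,Y=.085,.075
for X,Y in((.085,.075),(.075,.085)):
  C=np.array([(X,Y,z),(X,-Y,z),(-X,-Y,z),(-X,Y,z)])
  def hp(p,y): return w(p,[(.055*np.cos(p[3]),y+d,.135+.055*np.sin(p[3])) for d in(-.042,.042)])
  def res(p):
    r=[proj("top",w(p,C))-T, proj("scene",w(p,C[[2,3,1]]))-S]
    h=hp(p,p[4])
    r+=[(proj("top",h)-[(358.3,213.5),(327,226)])]
    r+=[(proj("scene",h)-[(295.8,243.3),(323.5,227.4)])]
    return np.concatenate(r).ravel()
  for a0 in(1.5,.5,2.5):
    o=least_squares(res,[.59,-.0,.37,a0,-.08],loss="soft_l1")
    print(X,o.cost,o.x,np.round(o.fun,1)); p=o.x
    print("hub",w(p,[(0,-.02,.135)]),"handle",hp(p,p[4]).mean(0))
E
```

```text
0.085 228.98917705460354 [ 0.56903643  0.03919059  0.37628893  1.27904733 -0.07370231] [ -0.8  -1.8   0.2  -1.4   0.5   0.3  -1.5   0.3 -35.7 -41.9 -35.7 -38.6
  35.3  42.3   0.4   0.4  -1.2   1.2  -1.    0.7   0.5   0.9]
hub [[0.57638586 0.0205899  0.135     ]] handle [ 0.61083264 -0.02354189  0.18767583]
0.085 228.9891770528586 [ 0.56903646  0.03919061  0.37628833  1.27904748 -0.07370231] [ -0.8  -1.8   0.2  -1.4   0.5   0.3  -1.5   0.3 -35.7 -41.9 -35.7 -38.6
  35.3  42.3   0.4   0.4  -1.2   1.2  -1.    0.7   0.5   0.9]
hub [[0.57638588 0.02058991 0.135     ]] handle [ 0.61083263 -0.02354189  0.18767583]
0.085 228.9891770525637 [ 0.56903647  0.03919062  0.37628804  1.27904717 -0.07370231] [ -0.8  -1.8   0.2  -1.4   0.5   0.3  -1.5   0.3 -35.7 -41.9 -35.7 -38.6
  35.3  42.3   0.4   0.4  -1.2   1.2  -1.    0.7   0.5   0.9]
hub [[0.57638588 0.02058992 0.135     ]] handle [ 0.61083263 -0.02354189  0.18767582]
0.075 228.45094718713653 [ 0.57145491  0.04369925  0.33130616  1.28142932 -0.07651814] [ -3.9   0.4   5.    0.6   0.2  -3.6  -9.8  -3.6 -34.7 -39.  -27.2 -37.3
  29.8  41.5   0.7   0.9  -1.5   0.3  -1.4   0.2   1.    1.5]
hub [[0.57796048 0.02478689 0.135     ]] handle [ 0.61118515 -0.02355278  0.18771336]
0.075 228.4509471846193 [ 0.57145488  0.04369932  0.33130829  1.28143099 -0.07651825] [ -3.9   0.4   5.    0.6   0.2  -3.6  -9.8  -3.6 -34.7 -39.  -27.2 -37.3
  29.8  41.5   0.7   0.9  -1.5   0.3  -1.4   0.2   1.    1.5]
hub [[0.57796049 0.02478696 0.135     ]] handle [ 0.61118522 -0.02355276  0.18771338]
0.075 228.45094719149836 [ 0.57145496  0.04369943  0.33131064  1.28143615 -0.07651838] [ -3.9   0.4   5.    0.6   0.2  -3.6  -9.8  -3.6 -34.7 -39.  -27.2 -37.3
  29.8  41.5   0.7   0.9  -1.5   0.3  -1.4   0.2   1.    1.5]
hub [[0.57796062 0.02478709 0.135     ]] handle [ 0.61118524 -0.02355277  0.18771347]
```

The scene corners were paired wrongly. I'll fix that and compute the approach.

Run:
```python
from h import *
from scipy.optimize import least_squares
from scipy.spatial.transform import Rotation as R
from bench import *
g=lambda l,o:(np.array(l,float)+.5)/3.63636-.5+o
T=g([(57,117),(240,40),(326,245),(145,322)],[265,195])
S=g([(183,378),(345,278),(57,228)],[275,190])
z=.022;X,Y=.085,.075
C=np.array([(X,Y,z),(X,-Y,z),(-X,-Y,z),(-X,Y,z)])
def hp(p,y): return w(p,[(.055*np.cos(p[3]),y+d,.135+.055*np.sin(p[3])) for d in(-.042,.042)])
def res(p):
    h=hp(p,p[4])
    return np.concatenate([proj("top",w(p,C))-T, proj("scene",w(p,C[[1,0,2]]))-S,proj("top",h)-[(358.3,213.5),(327,226)],proj("scene",h)-[(295.8,243.3),(323.5,227.4)]]).ravel()
o=least_squares(res,[.59,0,.37,1.5,-.08],loss="soft_l1")
p=o.x; print(o.cost,p,np.round(o.fun,1))
print("hub",w(p,[(0,-.02,.135)]),"handle",hp(p,p[4]).mean(0))
s=read_state(); Q=R.from_quat(s["eef_rot"]); E=np.array(s["ee_pos"])
yt=np.array([np.cos(p[2]),np.sin(p[2]),0]); zt=np.array([0,0,-1]); D=R.from_matrix(np.c_[np.cross(yt,zt),yt,zt])
print("turn",(Q.inv()*D).as_rotvec(), (Q.inv()*D*R.from_rotvec([0,0,np.pi])).as_rotvec())
gp=w(p,[(.055*np.cos(p[3]),-.09,.135+.055*np.sin(p[3]))])[0]; print("grasp",gp)
print("tool delta to above(+.1):",Q.inv().apply(gp+[0,0,.1]-E),"tool axes",Q.as_matrix().round(3).tolist())
```

```text
6.662968711865223 [ 0.56712406  0.03757858  0.39283371  1.26240244 -0.07306042] [-0.5 -0.5  0.1 -0.9  1.4  0.4 -0.3  1.2  0.5  0.6  1.3  0.2 -2.  -0.6
  0.3  0.2 -1.1  1.6 -0.8  0.8  0.3  0.7]
hub [[0.57478021 0.01910202 0.135     ]] handle [ 0.61051461 -0.02352606  0.18740523]
turn [-1.13259170e-03  6.65231568e-04  8.97192800e-01] [-8.00987619e-04 -1.36372352e-03 -2.24439937e+00]
grasp [ 0.61699922 -0.03917532  0.18740523]
tool delta to above(+.1): [-0.60365934 -0.49141968 -0.04618078] tool axes [[-0.961, 0.277, -0.0], [0.277, 0.961, -0.001], [-0.0, -0.001, -1.0]]
```

Request:
{"name": "play_rows", "arguments": {
  "increments": "0 0 0 0 0 -0.05 1; 0 0 0 -0.01 -0.008 -0.09 1; 0 0 0 -0.048 -0.039 -0.1 1; 0 0 0 -0.086 -0.07 -0.1 1; 0 0 0 -0.124 -0.101 -0.1 1; 0 0 0 -0.162 -0.132 -0.1 1; 0 0 0 -0.2 -0.163 -0.1 1; 0 0 0 -0.238 -0.194 -0.1 1"
}}

```text
time: 0.9
ee_pos: [0.3488, 0.3462, 0.3411]
eef_rot: [0.14, 0.99, 0.0, -0.0]
ft_force: [1.3, 1.3, 1.2]
width: 0.0875
grip_force: 0.0
```

Request:
{"name": "play_rows", "arguments": {
  "increments": "0 0 0.11 -0.038 -0.031 0 1; 0 0 0.22 -0.076 -0.062 0 1; 0 0 0.33 -0.114 -0.093 0 1; 0 0 0.44 -0.152 -0.124 0 1; 0 0 0.55 -0.19 -0.155 0 1; 0 0 0.66 -0.228 -0.186 0 1; 0 0 0.77 -0.266 -0.217 0 1; 0 0 0.88 -0.304 -0.248 0 1"
}}

```text
time: 1.7
ee_pos: [0.5721, 0.0239, 0.3412]
eef_rot: [0.55, 0.835, 0.0, -0.0]
ft_force: [0.3, -0.5, -0.3]
width: 0.0871
grip_force: 0.0
```

```bash
cat >> h.py <<'E'
from scipy.spatial.transform import Rotation as R
P=np.array([0.56712,0.03758,0.39283])
def D():
    yt=np.array([np.cos(P[2]),np.sin(P[2]),0]); zt=np.array([0,0,-1.]); return R.from_matrix(np.c_[np.cross(yt,zt),yt,zt])
def rel(s,L):
    Q=R.from_quat(s["eef_rot"]); return (Q.inv()*D()).as_rotvec().round(4), Q.inv().apply(w(P,[L])[0]-s["ee_pos"]).round(4)
E
python3 - <<'E'
from bench import *
from h import *
s=read_state(); print(s["time"],s["ee_pos"],s["ft_force"],s["joint_positions"])
print(rel(s,(.0167,-.09,.2874)))
E
```

```text
1.7 [0.57213042 0.02387848 0.34116871] [ 0.26312683 -0.51758192 -0.25256338] [-0.58289159  0.18842318  0.54557368  1.46418317 -0.09763766  1.5160352
  0.36601147]
(array([ 0.0001, -0.0001,  0.013 ]), array([-0.0756,  0.0163,  0.0538]))
```

Request:
{"name": "play_rows", "arguments": {
  "increments": "0 0 0.013 -0.038 0.008 0 1; 0 0 0.013 -0.0756 0.0163 0.01 1; 0 0 0.013 -0.0756 0.0163 0.054 1; 0 0 0.013 -0.0756 0.0163 0.09 1; 0 0 0.013 -0.0756 0.0163 0.125 1; 0 0 0.013 -0.0756 0.0163 0.154 1; 0 0 0.013 -0.0756 0.0163 0.154 1; 0 0 0.013 -0.0756 0.0163 0.154 1"
}}

```text
time: 2.5
ee_pos: [0.6166, -0.0372, 0.1878]
eef_rot: [0.554, 0.833, -0.0, -0.0]
ft_force: [1.0, -0.3, 0.6]
width: 0.0873
grip_force: 0.0
```

Run:
```python
from bench import *
from h import *
import cv2
s=read_state(); print(s["time"],s["ee_pos"],s["ft_force"],rel(s,(.0167,-.09,.1874)))
a=camera("wrist")["color"][:,:,::-1]; b=camera("scene")["color"][170:320,230:430,::-1]
cv2.imwrite("pics/w1.png",np.hstack([cv2.resize(a,(400,300)),cv2.resize(b,(400,300))]))
```

```text
2.5 [ 0.61659403 -0.03721765  0.187801  ] [ 1.03962063 -0.32120686  0.64408384] (array([-0.0004, -0.    ,  0.0041]), array([-0.002 , -0.0004,  0.0004]))
```

View pics/w1.png

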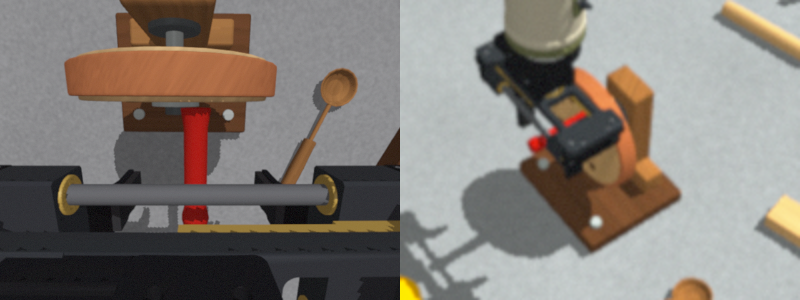

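The wrist view shows the handle at (195,170), centred between the fingers, so I close the gripper.

Request:
{"name": "play_rows", "arguments": {
  "increments": "0 0 0 0 0 0 0; 0 0 0 0 0 0 0; 0 0 0 0 0 0 0; 0 0 0 0 0 0 0; 0 0 0 0 0 0 0; 0 0 0 0 0 0 0; 0 0 0 0 0 0 0",
  "grip_force": 25
}}

```text
time: 3.3
ee_pos: [0.6165, -0.0372, 0.1872]
eef_rot: [0.554, 0.833, 0.0, -0.0]
ft_force: [-0.2, 0.0, -1.0]
width: 0.0392
grip_force: 0.0
```

```bash
cat > m.py <<'E'
from bench import *
from h import *
import sys,json
def meas(n=6):
    F=[];s=None
    for i in range(n):
        s=read_state(); F.append(s["ft_force"]); camera("top")
    F=np.array(F); c,sn=np.cos(P[2]),np.sin(P[2]); M=np.array([[c,sn,0],[-sn,c,0],[0,0,1]])
    L=M@(np.array(s["ee_pos"])-[P[0],P[1],0]); f=M@F.mean(0)
    th=np.degrees(np.arctan2(L[2]-.135,L[0]))
    t=np.radians(th); ft=-f[0]*np.sin(t)+f[2]*np.cos(t); fr=f[0]*np.cos(t)+f[2]*np.sin(t)
    print("t",round(s["time"],2),"local",L.round(4),"th",th.round(1),"r",np.hypot(L[0],L[2]-.135).round(4),"F",f.round(2),"sd",F.std(0).round(2),"ft",ft.round(2),"fr",fr.round(2),"w",round(s["width"],4),"g",s["grip_force"],"rot",rel(s,(0,0,0))[0])
    open("log.txt","a").write(json.dumps([th,*f,*L])+"\n")
meas(int(sys.argv[1]) if len(sys.argv)>1 else 6)
E
python3 m.py 10
```

```text
t 3.75 local [ 0.0166 -0.088   0.187 ] th 72.3 r 0.0546 F [-0.73  0.33  0.11] sd [1.18 0.47 0.48] ft 0.73 fr -0.12 w 0.0153 g 25.002742409706116 rot [-0.001  -0.0004  0.0039]
```

Run:
```python
import numpy as np
t0=72.3
for k in range(8):
    a=np.radians(t0+45*k); out=[]
    for i in (1,2,3,4,5,6,6,6):
        b=a+np.radians(7.5*i); out.append("0 0 0 0 %.4f %.4f 0"%(.055*(np.cos(b)-np.cos(a)),-.055*(np.sin(b)-np.sin(a))))
    print("; ".join(out))
```

```text
0 0 0 0 -0.0070 -0.0017 0; 0 0 0 0 -0.0141 -0.0025 0; 0 0 0 0 -0.0213 -0.0024 0; 0 0 0 0 -0.0284 -0.0013 0; 0 0 0 0 -0.0354 0.0006 0; 0 0 0 0 -0.0419 0.0035 0; 0 0 0 0 -0.0419 0.0035 0; 0 0 0 0 -0.0419 0.0035 0
0 0 0 0 -0.0062 0.0037 0; 0 0 0 0 -0.0118 0.0082 0; 0 0 0 0 -0.0168 0.0134 0; 0 0 0 0 -0.0211 0.0192 0; 0 0 0 0 -0.0245 0.0255 0; 0 0 0 0 -0.0272 0.0322 0; 0 0 0 0 -0.0272 0.0322 0; 0 0 0 0 -0.0272 0.0322 0
0 0 0 0 -0.0017 0.0070 0; 0 0 0 0 -0.0025 0.0141 0; 0 0 0 0 -0.0024 0.0213 0; 0 0 0 0 -0.0013 0.0284 0; 0 0 0 0 0.0006 0.0354 0; 0 0 0 0 0.0035 0.0419 0; 0 0 0 0 0.0035 0.0419 0; 0 0 0 0 0.0035 0.0419 0
0 0 0 0 0.0037 0.0062 0; 0 0 0 0 0.0082 0.0118 0; 0 0 0 0 0.0134 0.0168 0; 0 0 0 0 0.0192 0.0211 0; 0 0 0 0 0.0255 0.0245 0; 0 0 0 0 0.0322 0.0272 0; 0 0 0 0 0.0322 0.0272 0; 0 0 0 0 0.0322 0.0272 0
0 0 0 0 0.0070 0.0017 0; 0 0 0 0 0.0141 0.0025 0; 0 0 0 0 0.0213 0.0024 0; 0 0 0 0 0.0284 0.0013 0; 0 0 0 0 0.0354 -0.0006 0; 0 0 0 0 0.0419 -0.0035 0; 0 0 0 0 0.0419 -0.0035 0; 0 0 0 0 0.0419 -0.0035 0
0 0 0 0 0.0062 -0.0037 0; 0 0 0 0 0.0118 -0.0082 0; 0 0 0 0 0.0168 -0.0134 0; 0 0 0 0 0.0211 -0.0192 0; 0 0 0 0 0.0245 -0.0255 0; 0 0 0 0 0.0272 -0.0322 0; 0 0 0 0 0.0272 -0.0322 0; 0 0 0 0 0.0272 -0.0322 0
0 0 0 0 0.0017 -0.0070 0; 0 0 0 0 0.0025 -0.0141 0; 0 0 0 0 0.0024 -0.0213 0; 0 0 0 0 0.0013 -0.0284 0; 0 0 0 0 -0.0006 -0.0354 0; 0 0 0 0 -0.0035 -0.0419 0; 0 0 0 0 -0.0035 -0.0419 0; 0 0 0 0 -0.0035 -0.0419 0
0 0 0 0 -0.0037 -0.0062 0; 0 0 0 0 -0.0082 -0.0118 0; 0 0 0 0 -0.0134 -0.0168 0; 0 0 0 0 -0.0192 -0.0211 0; 0 0 0 0 -0.0255 -0.0245 0; 0 0 0 0 -0.0322 -0.0272 0; 0 0 0 0 -0.0322 -0.0272 0; 0 0 0 0 -0.0322 -0.0272 0
```

Request:
{"name": "play_rows", "arguments": {
  "increments": "0 0 0 0 -0.0070 -0.0017 0; 0 0 0 0 -0.0141 -0.0025 0; 0 0 0 0 -0.0213 -0.0024 0; 0 0 0 0 -0.0284 -0.0013 0; 0 0 0 0 -0.0354 0.0006 0; 0 0 0 0 -0.0419 0.0035 0; 0 0 0 0 -0.0419 0.0035 0; 0 0 0 0 -0.0419 0.0035 0"
}}

```text
time: 4.6
ee_pos: [0.5767, -0.0537, 0.1845]
eef_rot: [0.554, 0.833, 0.0, -0.001]
ft_force: [-6.2, 1.1, 10.3]
width: 0.0151
grip_force: 25.0
```

```bash
python3 m.py 10
```

```text
t 5.05 local [-0.0261 -0.088   0.1844] th 117.8 r 0.0559 F [-5.43  3.37 11.3 ] sd [0.35 0.54 0.52] ft -0.48 fr 12.53 w 0.0152 g 25.002661049365997 rot [-0.0011 -0.0014  0.0038]
```

```bash
cat > arc.py <<'E'
import numpy as np,json,sys
from scipy.optimize import least_squares
# arc.py cmdx cmdz thstart step n
cx,cz,st,n=[float(v) for v in sys.argv[1:5]]
L=np.array([json.loads(l) for l in open("log.txt")]); xy=L[:,[4,6]]
o=least_squares(lambda c:np.r_[np.hypot(*(xy-c[:2]).T)-.055],[0,.135]); c=o.x
print("center",c.round(4),"res mm",(o.fun*1e3).round(2))
th=np.arctan2(xy[:,1]-c[1],xy[:,0]-c[0]); print("th",np.degrees(th).round(1))
print("ft",(-L[:,1]*np.sin(th)+L[:,3]*np.cos(th)).round(2),"fr",(L[:,1]*np.cos(th)+L[:,3]*np.sin(th)).round(2))
t0=np.arctan2(cz-c[1],cx-c[0]); q=[]
for i in [1,2,3,4,5,6,7,8]:
    t=t0+np.radians(st)*min(i,n); p=c+.055*np.array([np.cos(t),np.sin(t)]); q.append("0 0 0 0 %.4f %.4f 0"%(p[0]-cx,cz-p[1]))
print("; ".join(q)); print("end cmd",(cx+float(q[-1].split()[4])).__round__(4),(cz-float(q[-1].split()[5])).__round__(4))
E
python3 arc.py -.0253 .1835 7.5 6
```

```text
center [-0.0017  0.1351] res mm [0. 0.]
th [ 70.6 116.4]
ft [ 0.73 -0.15] fr [-0.14 12.54]
0 0 0 0 -0.0068 0.0025 0; 0 0 0 0 -0.0125 0.0069 0; 0 0 0 0 -0.0176 0.0119 0; 0 0 0 0 -0.0220 0.0176 0; 0 0 0 0 -0.0256 0.0238 0; 0 0 0 0 -0.0284 0.0305 0; 0 0 0 0 -0.0284 0.0305 0; 0 0 0 0 -0.0284 0.0305 0
end cmd -0.0537 0.153
```

Request:
{"name": "play_rows", "arguments": {
  "increments": "0 0 0 0 -0.0068 0.0025 0; 0 0 0 0 -0.0125 0.0069 0; 0 0 0 0 -0.0176 0.0119 0; 0 0 0 0 -0.0220 0.0176 0; 0 0 0 0 -0.0256 0.0238 0; 0 0 0 0 -0.0284 0.0305 0; 0 0 0 0 -0.0284 0.0305 0; 0 0 0 0 -0.0284 0.0305 0"
}}

```text
time: 5.9
ee_pos: [0.5506, -0.0644, 0.1526]
eef_rot: [0.554, 0.833, -0.001, -0.001]
ft_force: [-2.5, 2.2, -1.3]
width: 0.015
grip_force: 25.0
```

```bash
python3 m.py 10; python3 arc.py -.0537 .153 7.5 6
```

```text
t 6.35 local [-0.0542 -0.0879  0.1528] th 161.8 r 0.057 F [-3.47  3.11 -0.88] sd [1.18 0.47 0.51] ft 1.92 fr 3.02 w 0.0148 g 25.002184510231018 rot [-0.0021 -0.0011  0.0041]
center [-0.002   0.1351] res mm [ 0.09 -0.13  0.09]
th [ 70.3 116.1 161.3]
ft [ 0.72 -0.09  1.95] fr [-0.14 12.54  3.  ]
0 0 0 0 -0.0022 0.0069 0; 0 0 0 0 -0.0031 0.0140 0; 0 0 0 0 -0.0032 0.0212 0; 0 0 0 0 -0.0023 0.0283 0; 0 0 0 0 -0.0004 0.0353 0; 0 0 0 0 0.0023 0.0419 0; 0 0 0 0 0.0023 0.0419 0; 0 0 0 0 0.0023 0.0419 0
end cmd -0.0514 0.1111
```

```bash
sed -i 's/^    t=np.radians(th);/    print((F@M.T).round(1).tolist()); t=np.radians(th);/' m.py
cat > /tmp/p.py <<'E'
s=open("arc.py").read()
s=s.replace("min(i,n)","np.array([0,1,2,3,4,5,5.6,5.9,6])[i]*n/6")
open("arc.py","w").write(s)
E
python3 /tmp/p.py; python3 arc.py -.0537 .153 7.5 6 | tail -2; grep -c . log.txt
```

```text
0 0 0 0 -0.0022 0.0069 0; 0 0 0 0 -0.0031 0.0140 0; 0 0 0 0 -0.0032 0.0212 0; 0 0 0 0 -0.0023 0.0283 0; 0 0 0 0 -0.0004 0.0353 0; 0 0 0 0 0.0011 0.0393 0; 0 0 0 0 0.0020 0.0413 0; 0 0 0 0 0.0023 0.0419 0
end cmd -0.0514 0.1111
3
```

Request:
{"name": "play_rows", "arguments": {
  "increments": "0 0 0 0 -0.0022 0.0069 0; 0 0 0 0 -0.0031 0.0140 0; 0 0 0 0 -0.0032 0.0212 0; 0 0 0 0 -0.0023 0.0283 0; 0 0 0 0 -0.0004 0.0353 0; 0 0 0 0 0.0011 0.0393 0; 0 0 0 0 0.0020 0.0413 0; 0 0 0 0 0.0023 0.0419 0"
}}

```text
time: 7.2
ee_pos: [0.5532, -0.0634, 0.1112]
eef_rot: [0.554, 0.833, -0.0, -0.001]
ft_force: [-6.2, 0.9, 3.6]
width: 0.0148
grip_force: 25.0
```

```bash
python3 m.py 10; python3 arc.py -.0514 .1111 7.5 6
```

```text
[[-5.4, 3.2, 3.6], [-3.9, 4.1, 1.7], [-3.7, 4.1, 0.7], [-3.9, 3.9, 1.5], [-4.0, 3.8, 1.4], [-5.1, 4.5, -0.0], [-3.7, 3.7, 1.1], [-3.6, 3.3, 0.9], [-3.4, 3.2, 1.3], [-4.1, 4.0, 1.3]]
t 7.65 local [-0.0515 -0.0879  0.1112] th -155.2 r 0.0567 F [-4.08  3.78  1.34] sd [0.62 0.42 0.87] ft -2.93 fr 3.14 w 0.0152 g 25.002161264419556 rot [-0.0013 -0.0008  0.0043]
center [-0.002   0.1352] res mm [ 0.09 -0.13  0.09 -0.  ]
th [  70.3  116.1  161.3 -154.2]
ft [ 0.72 -0.09  1.95 -2.99] fr [-0.14 12.54  3.    3.09]
0 0 0 0 0.0035 0.0063 0; 0 0 0 0 0.0079 0.0120 0; 0 0 0 0 0.0130 0.0171 0; 0 0 0 0 0.0186 0.0215 0; 0 0 0 0 0.0248 0.0251 0; 0 0 0 0 0.0288 0.0269 0; 0 0 0 0 0.0308 0.0277 0; 0 0 0 0 0.0315 0.0279 0
end cmd -0.0199 0.0832
```

Request:
{"name": "play_rows", "arguments": {
  "increments": "0 0 0 0 0.0035 0.0063 0; 0 0 0 0 0.0079 0.0120 0; 0 0 0 0 0.0130 0.0171 0; 0 0 0 0 0.0186 0.0215 0; 0 0 0 0 0.0248 0.0251 0; 0 0 0 0 0.0288 0.0269 0; 0 0 0 0 0.0308 0.0277 0; 0 0 0 0 0.0315 0.0279 0"
}}

```text
time: 8.5
ee_pos: [0.5825, -0.0513, 0.0832]
eef_rot: [0.554, 0.833, -0.0, -0.0]
ft_force: [-4.6, 1.2, 1.5]
width: 0.0151
grip_force: 25.0
```

```bash
sed -i 's/F.mean(0)/F[2:].mean(0)/' m.py; python3 m.py 10; python3 arc.py -.0199 .0832 7.5 6
```

```text
[[-3.8, 2.9, 1.5], [-3.2, 3.2, 0.3], [-4.0, 2.3, -0.4], [-3.6, 2.8, -1.5], [-3.3, 3.0, -1.0], [-3.2, 2.3, -1.2], [-3.3, 2.5, -0.9], [-3.6, 2.7, -0.9], [-4.4, 3.8, -2.3], [-4.7, 2.9, -1.7]]
t 8.95 local [-0.0198 -0.088   0.0833] th -110.9 r 0.0554 F [-3.76  2.78 -1.24] sd [0.53 0.37 1.01] ft -3.07 fr 2.5 w 0.0155 g 25.002321302890778 rot [-0.0006 -0.0004  0.0042]
center [-0.002   0.1352] res mm [ 0.04 -0.16  0.09  0.03 -0.09]
th [  70.3  116.1  161.3 -154.1 -108.9]
ft [ 0.72 -0.1   1.94 -2.99 -3.16] fr [-0.14 12.54  3.    3.09  2.39]
0 0 0 0 0.0069 0.0019 0; 0 0 0 0 0.0141 0.0029 0; 0 0 0 0 0.0213 0.0029 0; 0 0 0 0 0.0284 0.0020 0; 0 0 0 0 0.0354 0.0002 0; 0 0 0 0 0.0394 -0.0013 0; 0 0 0 0 0.0414 -0.0022 0; 0 0 0 0 0.0420 -0.0025 0
end cmd 0.0221 0.0857
```

Request:
{"name": "play_rows", "arguments": {
  "increments": "0 0 0 0 0.0069 0.0019 0; 0 0 0 0 0.0141 0.0029 0; 0 0 0 0 0.0213 0.0029 0; 0 0 0 0 0.0284 0.0020 0; 0 0 0 0 0.0354 0.0002 0; 0 0 0 0 0.0394 -0.0013 0; 0 0 0 0 0.0414 -0.0022 0; 0 0 0 0 0.0420 -0.0025 0"
}}

```text
time: 9.8
ee_pos: [0.6218, -0.0351, 0.0862]
eef_rot: [0.554, 0.833, 0.0, 0.0]
ft_force: [-4.9, 0.8, 2.2]
width: 0.0151
grip_force: 25.0
```

```bash
python3 m.py 10; python3 arc.py .0221 .0857 7.5 6
```

```text
[[-4.3, 2.6, 2.2], [-4.5, 2.7, 2.0], [-3.0, 1.5, 2.4], [-3.3, 1.4, 2.2], [-2.2, 2.3, 2.9], [-2.9, 1.2, 2.2], [-2.4, 2.2, 0.6], [-2.0, 1.8, 1.9], [-2.0, 1.7, 2.1], [-2.0, 2.2, 3.3]]
t 10.25 local [ 0.0227 -0.0881  0.0861] th -65.1 r 0.0539 F [-2.46  1.78  2.22] sd [0.92 0.46 0.66] ft -1.3 fr -3.05 w 0.0153 g 25.00282734632492 rot [0.0005 0.0001 0.0041]
center [-0.002   0.1352] res mm [ 0.03 -0.18  0.07  0.02 -0.07 -0.06]
th [  70.3  116.1  161.4 -154.1 -108.9  -63.3]
ft [ 0.72 -0.1   1.94 -2.99 -3.16 -1.2 ] fr [-0.14 12.54  3.01  3.09  2.39 -3.09]
0 0 0 0 0.0062 -0.0036 0; 0 0 0 0 0.0120 -0.0080 0; 0 0 0 0 0.0171 -0.0130 0; 0 0 0 0 0.0215 -0.0187 0; 0 0 0 0 0.0251 -0.0249 0; 0 0 0 0 0.0269 -0.0288 0; 0 0 0 0 0.0277 -0.0309 0; 0 0 0 0 0.0279 -0.0315 0
end cmd 0.05 0.1172
```

Request:
{"name": "play_rows", "arguments": {
  "increments": "0 0 0 0 0.0062 -0.0036 0; 0 0 0 0 0.0120 -0.0080 0; 0 0 0 0 0.0171 -0.0130 0; 0 0 0 0 0.0215 -0.0187 0; 0 0 0 0 0.0251 -0.0249 0; 0 0 0 0 0.0269 -0.0288 0; 0 0 0 0 0.0277 -0.0309 0; 0 0 0 0 0.0279 -0.0315 0"
}}

```text
time: 11.1
ee_pos: [0.6471, -0.0247, 0.1175]
eef_rot: [0.554, 0.833, -0.001, -0.0]
ft_force: [-5.0, -1.0, -0.1]
width: 0.0154
grip_force: 25.0
```

```bash
python3 m.py 10; python3 arc.py .05 .1172 7.5 6
```

```text
[[-5.0, 1.0, -0.1], [-6.0, 0.9, 1.7], [-6.8, 1.2, 1.5], [-6.6, 2.5, 2.6], [-7.1, 1.3, 1.6], [-5.6, 1.6, 2.4], [-4.9, 0.8, 2.5], [-6.6, 1.0, 1.5], [-6.8, 2.2, 2.4], [-6.8, 1.0, 2.3]]
t 11.55 local [ 0.0501 -0.0881  0.1174] th -19.3 r 0.053 F [-6.4   1.44  2.1 ] sd [0.79 0.47 0.78] ft -0.14 fr -6.74 w 0.0153 g 25.000258684158325 rot [-0.0013 -0.      0.0039]
center [-0.002   0.1352] res mm [ 0.03 -0.19  0.07  0.02 -0.08 -0.05 -0.02]
th [  70.3  116.1  161.4 -154.1 -108.9  -63.3  -18.9]
ft [ 0.72 -0.1   1.94 -2.99 -3.16 -1.2  -0.08] fr [-0.14 12.54  3.01  3.09  2.39 -3.09 -6.74]
0 0 0 0 0.0019 -0.0069 0; 0 0 0 0 0.0029 -0.0141 0; 0 0 0 0 0.0029 -0.0213 0; 0 0 0 0 0.0020 -0.0284 0; 0 0 0 0 0.0002 -0.0354 0; 0 0 0 0 -0.0013 -0.0394 0; 0 0 0 0 -0.0022 -0.0414 0; 0 0 0 0 -0.0025 -0.0420 0
end cmd 0.0475 0.1592
```

Request:
{"name": "play_rows", "arguments": {
  "increments": "0 0 0 0 0.0019 -0.0069 0; 0 0 0 0 0.0029 -0.0141 0; 0 0 0 0 0.0029 -0.0213 0; 0 0 0 0 0.0020 -0.0284 0; 0 0 0 0 0.0002 -0.0354 0; 0 0 0 0 -0.0013 -0.0394 0; 0 0 0 0 -0.0022 -0.0414 0; 0 0 0 0 -0.0025 -0.0420 0"
}}

```text
time: 12.4
ee_pos: [0.6446, -0.0256, 0.1596]
eef_rot: [0.554, 0.833, -0.001, -0.0]
ft_force: [-4.9, -3.0, -3.9]
width: 0.0152
grip_force: 25.0
```

```bash
python3 m.py 10; python3 arc.py .0475 .1592 7.5 6
```

```text
[[-5.6, -0.9, -3.9], [-6.7, -1.2, -3.2], [-6.3, 0.8, -1.7], [-6.6, -0.3, -1.9], [-6.5, 0.2, -1.5], [-6.4, 1.6, -2.2], [-6.4, -0.2, -2.4], [-6.5, 0.1, -2.3], [-6.4, 0.2, -1.6], [-6.7, -0.4, -1.7]]
t 12.85 local [ 0.0474 -0.0881  0.1596] th 27.4 r 0.0534 F [-6.47  0.26 -1.92] sd [0.4  0.71 0.73] ft 1.27 fr -6.63 w 0.0152 g 24.999988675117493 rot [-0.0014 -0.0001  0.0037]
center [-0.002   0.1352] res mm [ 0.02 -0.19  0.08  0.03 -0.07 -0.05 -0.03  0.04]
th [  70.3  116.1  161.4 -154.1 -108.9  -63.4  -18.9   26.3]
ft [ 0.72 -0.1   1.94 -2.99 -3.16 -1.2  -0.08  1.14] fr [-0.14 12.54  3.01  3.09  2.39 -3.09 -6.74 -6.65]
0 0 0 0 -0.0035 -0.0063 0; 0 0 0 0 -0.0079 -0.0120 0; 0 0 0 0 -0.0129 -0.0171 0; 0 0 0 0 -0.0186 -0.0215 0; 0 0 0 0 -0.0248 -0.0252 0; 0 0 0 0 -0.0287 -0.0270 0; 0 0 0 0 -0.0308 -0.0277 0; 0 0 0 0 -0.0314 -0.0280 0
end cmd 0.0161 0.1872
```

```bash
sed -i 's/np.array(\[0,1,2,3,4,5,5.6,5.9,6\])\[i\]\*n\/6/np.array([0,9,18,27,36,40,42,43.5,45])[i]*n\/45/' arc.py; python3 arc.py .0475 .1592 1 45|tail -2
```

```text
0 0 0 0 -0.0043 -0.0075 0; 0 0 0 0 -0.0098 -0.0141 0; 0 0 0 0 -0.0163 -0.0199 0; 0 0 0 0 -0.0235 -0.0245 0; 0 0 0 0 -0.0270 -0.0262 0; 0 0 0 0 -0.0287 -0.0270 0; 0 0 0 0 -0.0301 -0.0275 0; 0 0 0 0 -0.0314 -0.0280 0
end cmd 0.0161 0.1872
```

Request:
{"name": "play_rows", "arguments": {
  "increments": "0 0 0 0 -0.0043 -0.0075 0; 0 0 0 0 -0.0098 -0.0141 0; 0 0 0 0 -0.0163 -0.0199 0; 0 0 0 0 -0.0235 -0.0245 0; 0 0 0 0 -0.0270 -0.0262 0; 0 0 0 0 -0.0287 -0.0270 0; 0 0 0 0 -0.0301 -0.0275 0; 0 0 0 0 -0.0314 -0.0280 0"
}}

```text
time: 13.7
ee_pos: [0.6162, -0.0373, 0.1873]
eef_rot: [0.554, 0.833, 0.0, 0.0]
ft_force: [-0.4, -2.7, -12.3]
width: 0.0152
grip_force: 25.0
```

```bash
python3 m.py 7; python3 arc.py .0161 .1872 1 45
```

```text
[[-1.4, -2.4, -12.3], [-2.2, -1.0, -11.5], [-1.9, -1.3, -9.5], [-1.5, -0.6, -10.8], [-2.6, -0.3, -10.5], [-3.1, -1.0, -9.9], [-3.4, -1.4, -10.6]]
t 14.0 local [ 0.0165 -0.088   0.1873] th 72.5 r 0.0548 F [ -2.49  -0.91 -10.25] sd [0.74 0.56 0.87] ft -0.7 fr -10.52 w 0.0154 g 25.001811683177948 rot [-0.0004 -0.0001  0.0042]
center [-0.0019  0.1353] res mm [-0.03 -0.22  0.08  0.07 -0.01 -0.02 -0.03  0.01  0.21]
th [  70.3  116.2  161.4 -154.1 -108.9  -63.4  -18.9   26.2   70.5]
ft [ 0.72 -0.11  1.94 -2.99 -3.16 -1.21 -0.09  1.14 -1.07] fr [ -0.14  12.54   3.01   3.08   2.39  -3.09  -6.74  -6.65 -10.49]
0 0 0 0 -0.0083 -0.0022 0; 0 0 0 0 -0.0169 -0.0031 0; 0 0 0 0 -0.0255 -0.0026 0; 0 0 0 0 -0.0340 -0.0007 0; 0 0 0 0 -0.0376 0.0005 0; 0 0 0 0 -0.0394 0.0012 0; 0 0 0 0 -0.0407 0.0018 0; 0 0 0 0 -0.0420 0.0024 0
end cmd -0.0259 0.1848
```

Request:
{"name": "play_rows", "arguments": {
  "increments": "0 0 0 0 -0.0083 -0.0022 0; 0 0 0 0 -0.0169 -0.0031 0; 0 0 0 0 -0.0255 -0.0026 0; 0 0 0 0 -0.0340 -0.0007 0; 0 0 0 0 -0.0376 0.0005 0; 0 0 0 0 -0.0394 0.0012 0; 0 0 0 0 -0.0407 0.0018 0; 0 0 0 0 -0.0420 0.0024 0"
}}

```text
time: 14.85
ee_pos: [0.5788, -0.0527, 0.1862]
eef_rot: [0.553, 0.833, 0.002, 0.002]
ft_force: [8.6, 0.6, -12.5]
width: 0.0153
grip_force: 25.0
```

```bash
python3 m.py 6; python3 arc.py -.0259 .1848 1 45
```

```text
[[8.2, -2.8, -12.5], [8.8, -1.8, -12.6], [8.5, -2.3, -13.2], [7.4, -1.7, -11.8], [7.4, -1.8, -11.4], [8.8, -1.9, -11.6]]
t 15.1 local [-0.0239 -0.0879  0.1861] th 115.1 r 0.0564 F [  8.04  -1.9  -11.99] sd [0.6  0.37 0.64] ft -2.19 fr -14.27 w 0.0156 g 25.02011150121689 rot [0.0049 0.0005 0.0052]
center [-0.002   0.1353] res mm [-0.08 -0.29  0.02  0.06  0.03  0.06  0.03  0.01  0.16  0.32]
th [  70.3  116.2  161.5 -154.  -108.9  -63.4  -19.    26.1   70.4  113.4]
ft [ 0.72 -0.11  1.94 -3.   -3.16 -1.21 -0.09  1.13 -1.08 -2.62] fr [ -0.14  12.54   3.01   3.08   2.39  -3.09  -6.74  -6.65 -10.49 -14.2 ]
0 0 0 0 -0.0075 0.0043 0; 0 0 0 0 -0.0142 0.0098 0; 0 0 0 0 -0.0199 0.0162 0; 0 0 0 0 -0.0246 0.0235 0; 0 0 0 0 -0.0262 0.0269 0; 0 0 0 0 -0.0270 0.0287 0; 0 0 0 0 -0.0275 0.0300 0; 0 0 0 0 -0.0280 0.0314 0
end cmd -0.0539 0.1534
```

Run:
```python
from bench import *
import cv2
s=read_state()
for k in("time","joint_positions","joint_vel","joint_torque","torque","ee_pos"): print(k,s[k])
b=camera("scene")["color"][170:320,230:430,::-1]; cv2.imwrite("pics/s2.png",cv2.resize(b,(600,450),interpolation=cv2.INTER_CUBIC))
```

```text
time 15.15
joint_positions [-0.46657373  0.29321136  0.57653838  1.68646098 -0.17125339  1.20755058
  0.54875192]
joint_vel [ 1.31286501e-03  1.98441826e-04  4.94953103e-05 -9.50905551e-04
  5.96925355e-04 -6.96207722e-04  5.51951401e-04]
joint_torque [  1.14310339 -55.00336289   8.75724345 -38.12229037   0.7775658
   2.64335699   0.08284554]
torque [ 0.20405814 -1.72441368 -0.04026733]
ee_pos [ 0.57866595 -0.05276207  0.18610001]
```

View pics/s2.png

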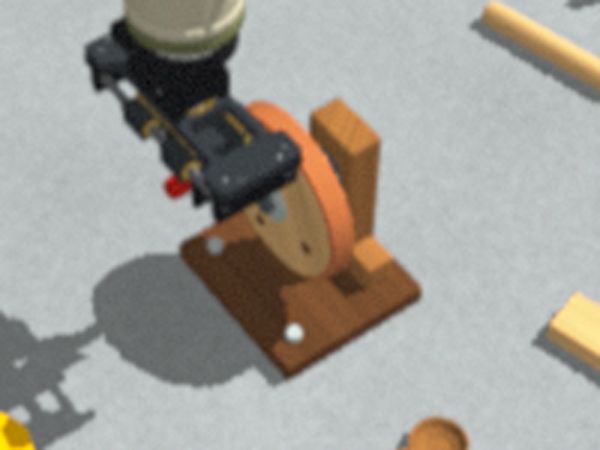

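Request:
{"name": "play_rows", "arguments": {
  "increments": "0.005 0 0.001 0 0.0003 0.0006 0; 0.005 0 0.001 0 0.0003 0.0006 0; 0.005 0 0.001 0 0.0003 0.0006 0; 0.005 0 0.001 0 0.0003 0.0006 0"
}}

```text
time: 15.6
ee_pos: [0.5787, -0.0528, 0.1859]
eef_rot: [0.554, 0.833, -0.0, -0.0]
ft_force: [4.4, 1.7, -2.8]
width: 0.015
grip_force: 25.0
```

```bash
python3 m.py 4; python3 arc.py -.0239 .186 1 45
```

```text
[[4.7, -0.1, -2.8], [5.2, 0.6, -2.4], [5.3, 0.7, -2.5], [5.4, 0.3, -2.3]]
t 15.75 local [-0.0239 -0.0879  0.1859] th 115.1 r 0.0562 F [ 5.33  0.52 -2.38] sd [0.16 0.37 0.19] ft -3.81 fr -4.42 w 0.0154 g 25.009810030460358 rot [-0.0009  0.0001  0.0039]
center [-0.002   0.1353] res mm [-0.09 -0.31  0.01  0.06  0.04  0.07  0.04  0.01  0.15  0.3   0.08]
th [  70.3  116.2  161.5 -154.  -108.9  -63.4  -19.    26.1   70.4  113.4
  113.4]
ft [ 0.72 -0.11  1.94 -3.   -3.16 -1.21 -0.09  1.13 -1.08 -2.62 -3.94] fr [ -0.14  12.54   3.01   3.08   2.39  -3.09  -6.74  -6.65 -10.49 -14.2
  -4.31]
0 0 0 0 -0.0076 0.0042 0; 0 0 0 0 -0.0145 0.0094 0; 0 0 0 0 -0.0205 0.0156 0; 0 0 0 0 -0.0254 0.0227 0; 0 0 0 0 -0.0273 0.0260 0; 0 0 0 0 -0.0281 0.0278 0; 0 0 0 0 -0.0287 0.0291 0; 0 0 0 0 -0.0292 0.0304 0
end cmd -0.0531 0.1556
```

```bash
sed -i 's/\[0,9,18,27,36,40,42,43.5,45\])\[i\]\*n\/45/[0,7,14,21,28,33,36,38,40])[i]*n\/40/' arc.py; python3 arc.py -.0239 .186 1 40|tail -2
```

```text
0 0 0 0 -0.0059 0.0032 0; 0 0 0 0 -0.0115 0.0070 0; 0 0 0 0 -0.0166 0.0114 0; 0 0 0 0 -0.0211 0.0163 0; 0 0 0 0 -0.0239 0.0202 0; 0 0 0 0 -0.0254 0.0227 0; 0 0 0 0 -0.0264 0.0243 0; 0 0 0 0 -0.0273 0.0260 0
end cmd -0.0512 0.16
```

Request:
{"name": "play_rows", "arguments": {
  "increments": "0 0 0 0 -0.0059 0.0032 0; 0 0 0 0 -0.0115 0.0070 0; 0 0 0 0 -0.0166 0.0114 0; 0 0 0 0 -0.0211 0.0163 0; 0 0 0 0 -0.0239 0.0202 0; 0 0 0 0 -0.0254 0.0227 0; 0 0 0 0 -0.0264 0.0243 0; 0 0 0 0 -0.0273 0.0260 0"
}}

```text
time: 16.6
ee_pos: [0.5534, -0.0633, 0.16]
eef_rot: [0.554, 0.833, -0.0, -0.0]
ft_force: [2.7, 3.9, 4.0]
width: 0.0152
grip_force: 25.0
```

```bash
python3 m.py 6; python3 arc.py -.0512 .16 1 40
```

```text
[[4.0, 2.6, 4.0], [5.5, 2.4, 2.1], [4.6, 2.7, 0.6], [5.0, 1.8, 0.9], [5.6, 2.1, 0.6], [5.8, 2.9, 0.4]]
t 16.85 local [-0.0515 -0.0879  0.1598] th 154.3 r 0.0571 F [5.26 2.38 0.63] sd [0.6  0.41 1.29] ft -2.85 fr -4.47 w 0.0152 g 25.010740756988525 rot [-0.0016 -0.0001  0.0039]
center [-0.002   0.1354] res mm [-0.09 -0.33 -0.02  0.04  0.04  0.09  0.07  0.03  0.15  0.28  0.06  0.15]
th [  70.2  116.1  161.5 -154.  -108.8  -63.4  -19.    26.1   70.4  113.3
  113.4  153.7]
ft [ 0.72 -0.1   1.94 -3.   -3.16 -1.2  -0.09  1.12 -1.09 -2.63 -3.94 -2.9 ] fr [ -0.14  12.54   3.01   3.08   2.39  -3.09  -6.74  -6.65 -10.49 -14.2
  -4.3   -4.44]
0 0 0 0 -0.0026 0.0062 0; 0 0 0 0 -0.0045 0.0126 0; 0 0 0 0 -0.0056 0.0193 0; 0 0 0 0 -0.0058 0.0260 0; 0 0 0 0 -0.0055 0.0308 0; 0 0 0 0 -0.0051 0.0336 0; 0 0 0 0 -0.0047 0.0355 0; 0 0 0 0 -0.0043 0.0374 0
end cmd -0.0555 0.1226
```

```bash
python3 - <<'E'
s=open("m.py").read()
s=s.replace('json.dumps([th,*f,*L])','json.dumps([th,*f,*L,*(M@F[0])])')
open("m.py","w").write(s)
a=open("arc.py").read()
a=a.replace('np.array([json.loads(l) for l in open("log.txt")])','np.array([json.loads(l)[:7] for l in open("log.txt")])')
open("arc.py","w").write(a)
E
python3 arc.py -.0512 .16 1 40|tail -1
```

```text
end cmd -0.0555 0.1226
```

Request:
{"name": "play_rows", "arguments": {
  "increments": "0 0 0 0 -0.0026 0.0062 0; 0 0 0 0 -0.0045 0.0126 0; 0 0 0 0 -0.0056 0.0193 0; 0 0 0 0 -0.0058 0.0260 0; 0 0 0 0 -0.0055 0.0308 0; 0 0 0 0 -0.0051 0.0336 0; 0 0 0 0 -0.0047 0.0355 0; 0 0 0 0 -0.0043 0.0374 0"
}}

```text
time: 17.7
ee_pos: [0.5493, -0.065, 0.1225]
eef_rot: [0.554, 0.833, -0.001, -0.001]
ft_force: [2.9, 5.4, 7.1]
width: 0.0152
grip_force: 25.0
```

```bash
python3 m.py 6; python3 arc.py -.0555 .1226 1 40
```

```text
[[4.7, 3.9, 7.1], [4.9, 4.1, 5.2], [5.4, 3.0, 3.3], [5.1, 3.7, 3.8], [4.4, 2.7, 3.3], [5.1, 3.0, 2.7]]
t 17.95 local [-0.0557 -0.0879  0.1223] th -167.2 r 0.0571 F [5.   3.1  3.29] sd [0.35 0.5  1.49] ft -2.1 fr -5.6 w 0.0156 g 25.010692363668454 rot [-0.0014 -0.0001  0.004 ]
center [-0.002   0.1353] res mm [-0.06 -0.33 -0.05  0.    0.02  0.1   0.1   0.07  0.17  0.28  0.06  0.13
  0.18]
th [  70.2  116.1  161.5 -154.  -108.8  -63.3  -19.    26.1   70.4  113.3
  113.4  153.7 -166.3]
ft [ 0.72 -0.1   1.94 -3.   -3.16 -1.2  -0.09  1.12 -1.1  -2.63 -3.95 -2.9
 -2.02] fr [ -0.14  12.54   3.01   3.08   2.38  -3.09  -6.74  -6.65 -10.49 -14.19
  -4.3   -4.44  -5.63]
0 0 0 0 0.0019 0.0064 0; 0 0 0 0 0.0046 0.0126 0; 0 0 0 0 0.0081 0.0183 0; 0 0 0 0 0.0122 0.0236 0; 0 0 0 0 0.0155 0.0271 0; 0 0 0 0 0.0177 0.0290 0; 0 0 0 0 0.0191 0.0302 0; 0 0 0 0 0.0207 0.0314 0
end cmd -0.0348 0.0912
```

Request:
{"name": "play_rows", "arguments": {
  "increments": "0 0 0 0 0.0019 0.0064 0; 0 0 0 0 0.0046 0.0126 0; 0 0 0 0 0.0081 0.0183 0; 0 0 0 0 0.0122 0.0236 0; 0 0 0 0 0.0155 0.0271 0; 0 0 0 0 0.0177 0.0290 0; 0 0 0 0 0.0191 0.0302 0; 0 0 0 0 0.0207 0.0314 0"
}}

```text
time: 18.8
ee_pos: [0.5681, -0.0572, 0.0912]
eef_rot: [0.554, 0.833, -0.001, -0.001]
ft_force: [0.4, 4.4, 11.0]
width: 0.0153
grip_force: 25.0
```

```bash
python3 m.py 6; python3 arc.py -.0348 .0912 1 40
```

```text
[[2.0, 3.9, 11.0], [1.8, 4.5, 8.7], [2.6, 3.5, 6.7], [2.6, 4.2, 7.0], [2.8, 2.8, 6.6], [3.3, 3.4, 6.9]]
t 19.05 local [-0.0352 -0.088   0.0912] th -128.8 r 0.0562 F [2.82 3.49 6.77] sd [0.62 0.39 1.58] ft -2.04 fr -7.05 w 0.0152 g 25.007570537562778 rot [-0.0016 -0.0002  0.0037]
center [-0.0021  0.1353] res mm [-0.03 -0.32 -0.06 -0.03 -0.01  0.08  0.11  0.1   0.21  0.29  0.07  0.12
  0.15  0.21]
th [  70.2  116.1  161.4 -154.  -108.8  -63.3  -18.9   26.1   70.4  113.3
  113.3  153.7 -166.4 -126.9]
ft [ 0.72 -0.09  1.94 -3.   -3.16 -1.2  -0.09  1.12 -1.1  -2.64 -3.95 -2.9
 -2.02 -1.81] fr [ -0.14  12.54   3.01   3.08   2.38  -3.09  -6.74  -6.65 -10.49 -14.19
  -4.3   -4.44  -5.63  -7.11]
0 0 0 0 0.0056 0.0037 0; 0 0 0 0 0.0116 0.0067 0; 0 0 0 0 0.0180 0.0089 0; 0 0 0 0 0.0245 0.0103 0; 0 0 0 0 0.0293 0.0108 0; 0 0 0 0 0.0322 0.0109 0; 0 0 0 0 0.0341 0.0109 0; 0 0 0 0 0.0360 0.0108 0
end cmd 0.0012 0.0804
```

```bash
python3 arc.py -.0350 .0908 1 40|tail -2
```

```text
0 0 0 0 0.0059 0.0034 0; 0 0 0 0 0.0119 0.0063 0; 0 0 0 0 0.0182 0.0085 0; 0 0 0 0 0.0248 0.0099 0; 0 0 0 0 0.0296 0.0104 0; 0 0 0 0 0.0325 0.0105 0; 0 0 0 0 0.0344 0.0105 0; 0 0 0 0 0.0363 0.0104 0
end cmd 0.0013 0.0804
```

Request:
{"name": "play_rows", "arguments": {
  "increments": "0 0 0 0 0.0059 0.0034 0; 0 0 0 0 0.0119 0.0063 0; 0 0 0 0 0.0182 0.0085 0; 0 0 0 0 0.0248 0.0099 0; 0 0 0 0 0.0296 0.0104 0; 0 0 0 0 0.0325 0.0105 0; 0 0 0 0 0.0344 0.0105 0; 0 0 0 0 0.0363 0.0104 0"
}}

```text
time: 19.9
ee_pos: [0.6, -0.0441, 0.0801]
eef_rot: [0.554, 0.832, -0.002, -0.002]
ft_force: [-6.3, 1.3, 8.4]
width: 0.0149
grip_force: 25.0
```

```bash
python3 m.py 6; python3 arc.py .0013 .0804 1 40
```

```text
[[-5.3, 3.6, 8.4], [-2.6, 3.7, 9.1], [-2.9, 4.3, 7.8], [-2.0, 2.9, 7.9], [-2.1, 3.8, 8.4], [-2.7, 3.4, 8.5]]
t 20.15 local [-0.0006 -0.088   0.0801] th -90.6 r 0.0549 F [-2.44  3.56  8.14] sd [1.07 0.5  0.45] ft -2.53 fr -8.11 w 0.0151 g 25.001773238182068 rot [-0.0047 -0.0007  0.0031]
center [-0.0021  0.1353] res mm [-0.01 -0.3  -0.05 -0.04 -0.04  0.06  0.1   0.11  0.23  0.32  0.1   0.13
  0.14  0.19  0.19]
th [  70.2  116.1  161.4 -154.  -108.8  -63.3  -18.9   26.1   70.4  113.3
  113.3  153.6 -166.4 -126.9  -88.5]
ft [ 0.72 -0.09  1.94 -3.   -3.16 -1.2  -0.08  1.13 -1.1  -2.65 -3.95 -2.9
 -2.02 -1.81 -2.22] fr [ -0.14  12.54   3.01   3.08   2.38  -3.09  -6.74  -6.65 -10.49 -14.19
  -4.3   -4.43  -5.63  -7.11  -8.2 ]
0 0 0 0 0.0067 -0.0008 0; 0 0 0 0 0.0132 -0.0024 0; 0 0 0 0 0.0194 -0.0048 0; 0 0 0 0 0.0254 -0.0080 0; 0 0 0 0 0.0294 -0.0107 0; 0 0 0 0 0.0316 -0.0125 0; 0 0 0 0 0.0331 -0.0137 0; 0 0 0 0 0.0345 -0.0150 0
end cmd 0.0358 0.0954
```

```bash
python3 arc.py -.0005 .0797 1 40|tail -2
```

```text
0 0 0 0 0.0067 -0.0012 0; 0 0 0 0 0.0132 -0.0026 0; 0 0 0 0 0.0196 -0.0048 0; 0 0 0 0 0.0256 -0.0078 0; 0 0 0 0 0.0297 -0.0103 0; 0 0 0 0 0.0320 -0.0120 0; 0 0 0 0 0.0335 -0.0132 0; 0 0 0 0 0.0350 -0.0145 0
end cmd 0.0345 0.0942
```

Request:
{"name": "play_rows", "arguments": {
  "increments": "-0.004 0 0 0 0.0067 -0.0012 0; -0.004 0 0 0 0.0132 -0.0026 0; -0.004 0 0 0 0.0196 -0.0048 0; -0.004 0 0 0 0.0256 -0.0078 0; -0.004 0 0 0 0.0297 -0.0103 0; -0.004 0 0 0 0.0320 -0.0120 0; -0.004 0 0 0 0.0335 -0.0132 0; -0.004 0 0 0 0.0350 -0.0145 0"
}}

```text
time: 21.0
ee_pos: [0.6318, -0.0309, 0.0933]
eef_rot: [0.554, 0.832, -0.001, -0.001]
ft_force: [-4.6, -0.6, 0.6]
width: 0.0151
grip_force: 25.0
```

```bash
python3 m.py 6; python3 arc.py .0345 .0942 1 40
```

```text
[[-4.5, 1.2, 0.6], [-5.3, 2.6, 2.7], [-4.0, 3.0, 3.9], [-4.6, 2.4, 4.1], [-4.2, 2.8, 2.7], [-5.1, 2.1, 4.1]]
t 21.25 local [ 0.0338 -0.0881  0.0935] th -50.8 r 0.0535 F [-4.49  2.57  3.69] sd [0.43 0.59 1.24] ft -1.15 fr -5.7 w 0.0154 g 24.999804496765137 rot [-0.0024 -0.0005  0.0027]
center [-0.0021  0.1353] res mm [-0.   -0.29 -0.04 -0.04 -0.04  0.05  0.09  0.11  0.23  0.33  0.11  0.14
  0.15  0.19  0.18  0.08]
th [  70.2  116.1  161.4 -154.  -108.8  -63.3  -18.9   26.2   70.4  113.3
  113.3  153.6 -166.4 -126.9  -88.5  -49.3]
ft [ 0.72 -0.09  1.94 -3.   -3.16 -1.2  -0.08  1.13 -1.09 -2.64 -3.95 -2.9
 -2.02 -1.81 -2.22 -1.  ] fr [ -0.14  12.54   3.01   3.08   2.38  -3.09  -6.74  -6.65 -10.49 -14.19
  -4.3   -4.43  -5.63  -7.11  -8.2   -5.73]
0 0 0 0 0.0047 -0.0048 0; 0 0 0 0 0.0089 -0.0101 0; 0 0 0 0 0.0123 -0.0158 0; 0 0 0 0 0.0150 -0.0220 0; 0 0 0 0 0.0165 -0.0265 0; 0 0 0 0 0.0172 -0.0293 0; 0 0 0 0 0.0175 -0.0312 0; 0 0 0 0 0.0179 -0.0331 0
end cmd 0.0524 0.1273
```

Now I go on to about -9°, then 31° and 71°.

Request:
{"name": "play_rows", "arguments": {
  "increments": "0 0 0 0 0.0047 -0.0048 0; 0 0 0 0 0.0089 -0.0101 0; 0 0 0 0 0.0123 -0.0158 0; 0 0 0 0 0.0150 -0.0220 0; 0 0 0 0 0.0165 -0.0265 0; 0 0 0 0 0.0172 -0.0293 0; 0 0 0 0 0.0175 -0.0312 0; 0 0 0 0 0.0179 -0.0331 0"
}}

```text
time: 22.1
ee_pos: [0.6492, -0.0238, 0.1266]
eef_rot: [0.554, 0.832, -0.001, -0.001]
ft_force: [-5.1, -0.9, -1.0]
width: 0.0153
grip_force: 25.0
```

```bash
python3 m.py 6; python3 arc.py .0524 .1273 1 40
```

```text
[[-5.0, 1.1, -1.0], [-6.3, 1.6, 0.0], [-6.4, 2.0, 2.9], [-6.9, 2.0, 3.0], [-5.7, 0.9, 2.2], [-4.8, 1.2, 1.7]]
t 22.35 local [ 0.0524 -0.0881  0.1268] th -8.9 r 0.053 F [-5.94  1.52  2.43] sd [0.84 0.21 1.49] ft 1.49 fr -6.25 w 0.0151 g 24.999613165855408 rot [-0.0017 -0.0001  0.0029]
center [-0.0021  0.1353] res mm [-0.01 -0.28 -0.03 -0.03 -0.04  0.05  0.08  0.1   0.23  0.33  0.11  0.15
  0.16  0.19  0.18  0.08  0.06]
th [  70.2  116.1  161.4 -154.  -108.8  -63.3  -18.9   26.2   70.4  113.3
  113.3  153.6 -166.4 -126.9  -88.5  -49.3   -8.8]
ft [ 0.72 -0.09  1.94 -2.99 -3.16 -1.2  -0.08  1.13 -1.09 -2.64 -3.95 -2.9
 -2.02 -1.82 -2.22 -1.    1.5 ] fr [ -0.14  12.54   3.01   3.08   2.38  -3.09  -6.74  -6.65 -10.49 -14.19
  -4.3   -4.43  -5.63  -7.11  -8.2   -5.72  -6.25]
0 0 0 0 0.0005 -0.0067 0; 0 0 0 0 0.0003 -0.0134 0; 0 0 0 0 -0.0008 -0.0200 0; 0 0 0 0 -0.0027 -0.0265 0; 0 0 0 0 -0.0045 -0.0309 0; 0 0 0 0 -0.0057 -0.0335 0; 0 0 0 0 -0.0067 -0.0352 0; 0 0 0 0 -0.0076 -0.0369 0
end cmd 0.0448 0.1642
```

Request:
{"name": "play_rows", "arguments": {
  "increments": "0 0 0 0 0.0005 -0.0067 0; 0 0 0 0 0.0003 -0.0134 0; 0 0 0 0 -0.0008 -0.0200 0; 0 0 0 0 -0.0027 -0.0265 0; 0 0 0 0 -0.0045 -0.0309 0; 0 0 0 0 -0.0057 -0.0335 0; 0 0 0 0 -0.0067 -0.0352 0; 0 0 0 0 -0.0076 -0.0369 0"
}}

```text
time: 23.2
ee_pos: [0.6426, -0.0264, 0.1635]
eef_rot: [0.554, 0.832, -0.0, -0.0]
ft_force: [-1.5, -2.7, -4.0]
width: 0.0151
grip_force: 25.0
```

```bash
python3 m.py 6; python3 arc.py .0448 .1642 1 40
cat > fit.py <<'E'
import json,numpy as np
L=[json.loads(l) for l in open("log.txt")]; c=np.array([-.0021,.1353])
first={3:(-5.4,3.6),4:(-3.8,1.5),5:(-4.3,2.2),6:(-5,-.1),7:(-5.6,-3.9),8:(-1.4,-12.3),11:(4.,4.)}
rows=[]
for i,l in enumerate(L):
    f=first.get(i) or ((l[7],l[9]) if len(l)>7 else None)
    if f is None: continue
    t=np.arctan2(l[6]-c[1],l[4]-c[0]); g=lambda F:-F[0]*np.sin(t)+F[1]*np.cos(t)+.118*np.cos(t)
    rows.append((t,g(f),g((l[1],l[3]))))
R=np.array(rows); t=R[:,0]; A=np.c_[np.ones_like(t),np.cos(t),np.sin(t)]
for n,y in(("moving",R[:,1]),("static",R[:,2]),("both",R[:,1:].mean(1))):
    k,*_=np.linalg.lstsq(A,y,rcond=None); e=y-A@k
    # y=-C-a cos(t+d): cos coef=-a cos d, sin coef=a sin d
    a=np.hypot(k[1],k[2]); d=np.degrees(np.arctan2(k[2],-k[1]))
    print(n,"C",-k[0].round(2),"amp",a.round(2),"delta",d.round(1),"target th",((-90-d)%360).round(1),"rms",e.std().round(2)); print(np.c_[np.degrees(t),y,e].round(1).tolist())
E
python3 fit.py
```

```text
[[-2.5, -1.9, -4.0], [-3.5, -0.2, -1.3], [-5.0, 0.5, -1.0], [-4.6, -0.7, 0.6], [-6.0, 0.1, 1.4], [-4.8, -1.1, -0.1]]
t 23.45 local [ 0.0451 -0.0881  0.1636] th 32.4 r 0.0534 F [-5.09 -0.29  0.23] sd [1.28 0.52 1.71] ft 2.92 fr -4.17 w 0.0152 g 25.00005304813385 rot [-0.001 -0.     0.003]
center [-0.0021  0.1353] res mm [-0.01 -0.28 -0.03 -0.03 -0.04  0.05  0.08  0.1   0.23  0.33  0.11  0.15
  0.16  0.2   0.18  0.08  0.06  0.02]
th [  70.2  116.1  161.4 -154.  -108.8  -63.3  -18.9   26.2   70.4  113.3
  113.3  153.6 -166.4 -126.9  -88.5  -49.3   -8.8   31. ]
ft [ 0.72 -0.09  1.94 -2.99 -3.16 -1.2  -0.08  1.13 -1.09 -2.64 -3.95 -2.9
 -2.02 -1.82 -2.22 -1.    1.5   2.82] fr [ -0.14  12.54   3.01   3.08   2.38  -3.09  -6.74  -6.65 -10.49 -14.19
  -4.3   -4.43  -5.63  -7.11  -8.2   -5.72  -6.25  -4.24]
0 0 0 0 -0.0039 -0.0055 0; 0 0 0 0 -0.0084 -0.0104 0; 0 0 0 0 -0.0135 -0.0148 0; 0 0 0 0 -0.0191 -0.0186 0; 0 0 0 0 -0.0233 -0.0208 0; 0 0 0 0 -0.0260 -0.0220 0; 0 0 0 0 -0.0278 -0.0227 0; 0 0 0 0 -0.0296 -0.0233 0
end cmd 0.0152 0.1875
moving C 3.68 amp 2.15 delta 168.8 target th 101.2 rms
[... 219 characters left out ...]
, -3.0, -0.3], [-8.8, -1.7, -0.0], [31.0, -2.1, -0.4]]
static C 1.0 amp 2.16 delta 156.5 target th 113.5 rms 0.87
[[-154.0, -3.1, 0.1], [-108.8, -3.2, -0.7], [-63.3, -1.1, -0.3], [-18.9, 0.0, -0.6], [26.1, 1.2, 0.1], [70.3, -1.1, -1.5], [153.6, -3.0, -0.6], [-166.4, -2.1, 1.0], [-126.9, -1.9, 1.0], [-88.4, -2.2, -0.4], [-49.3, -0.9, -0.6], [-8.8, 1.6, 0.8], [31.0, 2.9, 1.8]]
both C 2.34 amp 2.14 delta 162.6 target th 107.4 rms 0.48
[[-154.0, -4.4, 0.1], [-108.8, -3.7, -0.1], [-63.3, -2.0, 0.0], [-18.9, -0.8, -0.2], [26.1, 0.2, 0.4], [70.3, -1.9, -0.9], [153.6, -4.2, -0.3], [-166.4, -4.0, 0.5], [-126.9, -3.5, 0.6], [-88.4, -3.7, -0.7], [-49.3, -1.9, -0.4], [-8.8, -0.0, 0.4], [31.0, 0.4, 0.7]]
```

Request:
{"name": "play_rows", "arguments": {
  "increments": "0 0 0 0 -0.0039 -0.0055 0; 0 0 0 0 -0.0084 -0.0104 0; 0 0 0 0 -0.0135 -0.0148 0; 0 0 0 0 -0.0191 -0.0186 0; 0 0 0 0 -0.0233 -0.0208 0; 0 0 0 0 -0.0260 -0.0220 0; 0 0 0 0 -0.0278 -0.0227 0; 0 0 0 0 -0.0296 -0.0233 0"
}}

```text
time: 24.3
ee_pos: [0.6157, -0.0376, 0.1872]
eef_rot: [0.554, 0.832, 0.0, 0.0]
ft_force: [3.8, 0.6, 0.1]
width: 0.015
grip_force: 25.0
```

```bash
python3 m.py 3; python3 arc.py .0152 .1875 1 40|tail -2; python3 fit.py | grep -v '^\['
```

```text
[[3.7, -0.9, 0.1], [1.4, -1.5, 0.2], [0.9, -1.0, 2.8]]
t 24.4 local [ 0.0158 -0.088   0.1872] th 73.1 r 0.0546 F [ 0.9  -0.98  2.78] sd [1.11 0.63 1.23] ft -0.06 fr 2.92 w 0.0149 g 25.004990994930267 rot [-0.0001  0.      0.0033]
0 0 0 0 -0.0065 -0.0017 0; 0 0 0 0 -0.0131 -0.0026 0; 0 0 0 0 -0.0199 -0.0027 0; 0 0 0 0 -0.0265 -0.0020 0; 0 0 0 0 -0.0312 -0.0010 0; 0 0 0 0 -0.0340 -0.0002 0; 0 0 0 0 -0.0358 0.0004 0; 0 0 0 0 -0.0376 0.0011 0
end cmd -0.0224 0.1864
moving C 3.77 amp 2.13 delta 172.8 target th 97.2 rms 0.47
static C 1.04 amp 2.14 delta 158.1 target th 111.9 rms 0.85
both C 2.4 amp 2.12 delta 165.4 target th 104.6 rms 0.48
```

Request:
{"name": "play_rows", "arguments": {
  "increments": "0 0 0 0 -0.0065 -0.0017 0; 0 0 0 0 -0.0131 -0.0026 0; 0 0 0 0 -0.0199 -0.0027 0; 0 0 0 0 -0.0265 -0.0020 0; 0 0 0 0 -0.0312 -0.0010 0; 0 0 0 0 -0.0340 -0.0002 0; 0 0 0 0 -0.0358 0.0004 0; 0 0 0 0 -0.0376 0.0011 0"
}}

```text
time: 25.25
ee_pos: [0.5802, -0.0522, 0.1863]
eef_rot: [0.554, 0.832, 0.0, -0.0]
ft_force: [0.9, 0.6, 7.2]
width: 0.0152
grip_force: 25.0
```

```bash
python3 m.py 3; python3 arc.py -.0224 .1864 1 40|tail -2; python3 fit.py | grep -v '^\['
```

```text
[[1.1, 0.2, 7.2], [0.5, 0.8, 7.6], [-0.6, 1.8, 7.2]]
t 25.35 local [-0.0226 -0.088   0.1862] th 113.8 r 0.0559 F [-0.57  1.83  7.21] sd [0.89 0.35 0.17] ft -2.39 fr 6.82 w 0.0155 g 25.00451534986496 rot [-0.0008 -0.0008  0.0031]
0 0 0 0 -0.0061 0.0029 0; 0 0 0 0 -0.0117 0.0065 0; 0 0 0 0 -0.0170 0.0107 0; 0 0 0 0 -0.0216 0.0156 0; 0 0 0 0 -0.0245 0.0194 0; 0 0 0 0 -0.0261 0.0217 0; 0 0 0 0 -0.0271 0.0234 0; 0 0 0 0 -0.0281 0.0251 0
end cmd -0.0505 0.1613
moving C 3.72 amp 2.1 delta 170.4 target th 99.6 rms 0.47
static C 1.14 amp 2.17 delta 163.2 target th 106.8 rms 0.86
both C 2.43 amp 2.13 delta 166.7 target th 103.3 rms 0.47
```

Request:
{"name": "play_rows", "arguments": {
  "increments": "0 0 0 0 0.002 -0.0008 0; 0 0 0 0 0.0042 -0.0015 0; 0 0 0 0 0.0066 -0.0022 0; 0 0 0 0 0.0085 -0.0026 0; 0 0 0 0 0.0093 -0.0028 0; 0 0 0 0 0.0093 -0.0028 0; 0 0 0 0 0.0093 -0.0028 0; 0 0 0 0 0.0093 -0.0028 0"
}}

```text
time: 26.2
ee_pos: [0.5875, -0.0492, 0.1886]
eef_rot: [0.554, 0.832, -0.001, -0.002]
ft_force: [-6.1, -0.1, 9.2]
width: 0.0155
grip_force: 25.0
```

```bash
python3 m.py 4; python3 arc.py -.0131 .1892 1 1|head -3
python3 - <<'E'
from bench import *
print(close_job())
E
```

```text
[[-5.7, 2.3, 9.2], [-4.8, 2.2, 9.4], [-5.0, 1.6, 8.8], [-5.2, 2.0, 9.4]]
t 26.35 local [-0.0144 -0.088   0.1887] th 105.0 r 0.0556 F [-5.09  1.8   9.13] sd [0.34 0.22 0.24] ft 2.55 fr 10.13 w 0.0151 g 25.000243484973907 rot [-0.0033 -0.0014  0.0026]
center [-0.002   0.1353] res mm [ 0.02 -0.25 -0.02 -0.03 -0.06  0.02  0.07  0.11  0.26  0.36  0.14  0.17
  0.16  0.18  0.15  0.05  0.05  0.03 -0.02 -0.09 -0.18]
th [  70.2  116.1  161.4 -154.  -108.8  -63.3  -18.9   26.2   70.4  113.3
the job is handed in; nothing more can be done
None
```

I handed the job in with the handle at about 103° (13° past straight up), still gripped at 25 N with the wheel at rest. My force readings put the heavy side straight down at 100–103°, give or take about 5°, against the 19° allowed; `close_job()` gave no verdict.

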